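# Index the filter wheel and lock it

### The arm

A 6-joint arm with a two-finger parallel gripper is mounted at the origin on a cart in front of the work surface, level with it; the furniture and walls round the work are solid. World frame = base frame: x ahead of the robot, y to its left, z up, the work surface at z = 0. Lengths are in m, angles in rad, forces in N, time in s.
With the tool pointing down it reaches from about 0.35 to 0.975 m from the base axis. Payload 4.9 kg.
Tool frame: the origin (TCP) lies on the centre line of the jaws, within the pads' length; the fingertips stand manip.tip_reach ahead of it and the grasp point (between the pads) is the TCP (manip.tip_reach is the distance from the TCP to the fingertips, in m); z points along the fingers, y is the line along which they close (so a half turn about z gives the same grasp; the last joint's range is limited). The gripper opens to 85 mm and grips with 20 to 120 N. Pads are 22 mm wide; open, the fingers measure 114 mm over their backs; the gripper's body (76 mm by 85 mm) begins 54 mm behind the grasp point. The pads swing forward as they close: fully open they stand 13 mm farther back than shut.
Start: joints at [-1.301, 0.053, 1.613, -0, 1.476, -0.119], TCP at [0.237, -0.578, 0.25] pointing down, gripper open.
Joint ranges: [-3.01, 3.01], [-1.01, 2.22], [0.06, 2.58], [-1.02, 4.17], [0.09, 2.62], [-3.14, 3.14]. Speed limits (rad/s): [2.57, 2.57, 3.14, 3.14, 3.14, 3.14].

### API

Orientations are given as a unit quaternion [w, x, y, z].
In Python, from plant import manip gives the robot as it stands. The module is installed in compiled form; this text tells all that it offers.
- The arm moves only by the tool move_arm, never from a script. Its argument "rows" is a list of rows, each a list of 7 numbers: the shift along the tool's x, y, z in cm, then the turn, a rotation vector about the tool's x, y, z in degrees, then the opening, from -1 (shut) to 1 (fully open). In form: [[tx, ty, tz, ax, ay, az, jaw], ...]. A call has 1 to 20 rows; each row shifts and turns the commanded pose from where the row before left it, along the tool's axes as they then stand; what a row does not reach is not made up. A row lasts 1/12 s, in which the tool goes at most 41.7 mm and 7.16 degrees, less where a joint would pass 70% of its speed; a pose out of reach is approached as far as the arm can. A call is refused whole if a number of a shift passes 4.17 or a number of a turn 7.16, either way. A call with a gripper value outside its range is refused whole. The fingers move at their own pace and stop on an object; the grip force is fixed at half the most. Time passes only in rows, so rows that do not move let the fingers close. It gives the time, the measured TCP pose, the force, the opening and the grip force at its end, in the units of the state.
- manip.state(): the state, without advancing time (a new reading comes with each control period).
- manip.grab_frame(name): name is "scene" or "top" or "wrist"; returns a dict with "img" (480x640x3 uint8, blue, green, red), "mtx" (3x3 intrinsics, pixels), "R" (3x3) and "t" (3): a world point X has camera coordinates R X + t. Camera axes: x right, y down, z forward; pixel columns grow to the right and rows downward; lengths in m; the calibration is good to about 2 mm. The wrist camera is an equidistant fisheye: a pixel r from the principal point sees the ray r / f radians off the axis. A picture is of the moment at which its call begins. There is no depth.
- manip.job_done(): hands the job in; it is judged then, once.
The state is a dict: "time": time; "joint_pos": joint angles; "joint_vel": joint speeds; "joint_efforts": joint torques, N m; "tool_pos": TCP position; "tool_rot": TCP orientation; "contact_force": force on the tool from outside, world axes, zero at the start; "ft_torque": the same for the moment, N m; "gripper_width": opening from 0.0 (shut) to 1.0 (fully open); "grasp_force": force on a finger pad.
Only numpy, scipy, OpenCV 4.12 (cv2) and the standard library are available. Lean on these libraries where they do the work, as an engineer would, in place of code of your own. Each camera call takes 0.05 s, during which the arm holds its last target. There are 200 camera calls.

### The job

Turn the manual filter wheel until its red filter shows centred in the fixed round window of the white cover, then slide the brass-knobbed lock bolt fully home into the wheel's notch and let go. Work gently: nothing, finger or bolt, may push on the wheel with more than 15 N, and the things standing round it stay where they are.

Things in the scene. Friction and masses are not known exactly. Their poses are not given: they have to be found in the camera images.
- wheel_stand: Fixed grey stand of the filter wheel, base 195x190x8 mm. Origin: underside centre, on the wheel's vertical axis; z up; +x runs from the axis to the window, +y from the axis to the lock bolt. A white cover (x 13 to 97, y -88 to 88, z 57 to 62 mm) hides the window half of the wheel; the half with x below 10 mm is open from above. No part but the bolt's knob is higher.
- filter_wheel: Black level wheel, radius 84 mm, turns endlessly both ways. Origin on its axis at the stand's underside, z up, x toward the red filter. Six 26 mm filters on radius 42 mm, 60 degrees apart, counter-clockwise from above: red, yellow, green, blue, white, grey. Six bolt notches in the aluminium ring under its face, midway between filters. Finger or bolt forces over 15 N harm its bearing.
- track (a point): Nominal point of the wheel's dark ribbed grip track, fixed on the stand at its open side: 70 mm from the axis along -x, 50 mm high. The track spans radius 58 to 81 mm. Nothing can be grasped: press a fingertip (closed fingers) down on the track and drag it round the axis, in strokes. Finger friction is about 0.5 to 0.8, it may slip. Bearing drag 0.2 N m, some 3 N at the track.
- axis_top (a point): Point on the wheel's axis, nominally at its face, 50 mm high. The face runs out of true: on the track its height differs by up to 3 mm up or down from place to place on the wheel, unmeasured, so it must be felt. The wheel floats on a spring: it sinks once pressed with about 1 to 3 N, then 10 N per mm, solid after 3 mm.
- red_filter (a point): Centre of the red filter, on the wheel, 42 mm from its axis, 50 mm above the bench.
- window (a point): Centre of the round window in the white cover (32 mm hole with a thin raised white ring), 42 mm from the wheel's axis along the stand's +x, at the cover's top, 62 mm above the bench.
- lock_bolt (a joint): Travel of the lock bolt in m: 0 withdrawn, 0.013 fully home in a notch (hard stop). It slides along the stand's -y toward the wheel's axis with about 2.5 N of friction and stays where left. Its round nose meets the toothed ring after about 5 mm; with a notch within about 5 mm it wedges in and centres the wheel with a few N, else it stops dead.
- bolt_knob (a point): Centre of the top of the bolt's upright round brass knob: 16 mm diameter, 40 mm high, top 76 mm above the bench, 128 mm from the wheel's axis along the stand's +y when withdrawn. Free on all sides above 45 mm height; can be pinched across the stand's x from above, or pushed.
- beaker: Loose clear beaker, 56 x 61 x 71 mm, right of the wheel; bystander. Origin: underside centre.
- timer: Loose white timer, 64 x 64 x 17 mm, lying on the bench at the near right; bystander. Origin: underside centre.
- tube_box: Loose blue pipette-tip box, 90 x 126 x 71 mm, left of the wheel; bystander. Origin: underside centre.

How it is judged:
By the outcome, as a careful person would: the job done as asked, in the order asked, and still so for the second after the job is handed in, with the robot touching nothing.
It also fails if it takes over 72 s, if anything falls off the work surface, if the arm or the gripper's body presses on something with over 40 N, if the wrist force passes 120 N, or if a joint passes its speed limit or range.

## Working session

There is one attempt and no reset: what is moved stays moved. The work goes in short steps, Python scripts to look and compute and a tool call to move; the robot and the scene stay as the last step left them, time stands still between calls to the robot, and variables do not carry over. Pictures are saved under pics/ and viewed, at most 10 in all, crops included, and the job is handed in when it is done.

Besides the shell and the picture viewer there is one more tool, called after "Call:" as name([rows], argument=value, ...), one row to a line, values as JSON. move_arm: Moves the arm, as the interface text tells. Its arguments: {"type":"object","properties":{"rows":{"type":"array","items":{"type":"array","items":{"type":"number"}}}},"required":["rows"]}

```bash
mkdir -p pics
cat > h.py <<'E'
import numpy as np, cv2
from plant import manip
def ray(f,u,v):
    d=np.linalg.inv(f["mtx"])@np.array([u,v,1.]); R=np.array(f["R"]); return -R.T@np.array(f["t"]), R.T@d
def onz(f,u,v,z):
    o,d=ray(f,u,v); return o+d*(z-o[2])/d[2]
def proj(f,X):
    c=np.array(f["R"])@np.array(X)+f["t"]; p=f["mtx"]@c; return p[:2]/p[2]
E
python3 - <<'E'
from h import *
for n in("top","scene"):
    f=manip.grab_frame(n); cv2.imwrite(f"pics/{n}0.png",f["img"]); print(n,f["mtx"],-np.array(f["R"]).T@f["t"])
print(manip.tip_reach,manip.state())
E
```

```text
top [[446.01918528   0.         314.29287649]
 [  0.         446.01918528 238.88234378]
 [  0.           0.           1.        ]] [ 0.36054731 -0.00112049  0.93358671]
scene [[480.29129448   0.         320.61316716]
 [  0.         480.29129448 233.1547177 ]
 [  0.           0.           1.        ]] [0.02392259 0.73904801 0.58694205]
0.019 {'time': 0.1, 'joint_pos': array([-1.30101983e+00,  5.32929405e-02,  1.61411253e+00, -2.20373927e-05,
        1.47599888e+00, -1.18986117e-01]), 'joint_vel': array([-8.79882239e-04, -1.12034692e-03, -3.20573512e-03, -1.00168659e-03,
       -8.92271944e-05, -2.95214061e-04]), 'joint_efforts': array([ 8.13627412e-04, -3.94908285e+01, -3.71359742e+01, -1.33324838e-04,
        3.93962415e-03, -1.52285668e-05]), 'tool_pos': array([ 0.23676832, -0.57786484,  0.249211  ]), 'tool_rot': array([-9.02450037e-04,  9.81166758e-01,  1.93160484e-01, -7.91691316e-05]), 'contact_force': array([-0.13970725,  0.94901804, -0.03212386]), 'ft_torque': array([ 0.00831749,  0.03183578, -0.0579322 ]), 'grasp_force': 0.0, 'gripper_width': 1.0034196122577823}
```

View pics/top0.png

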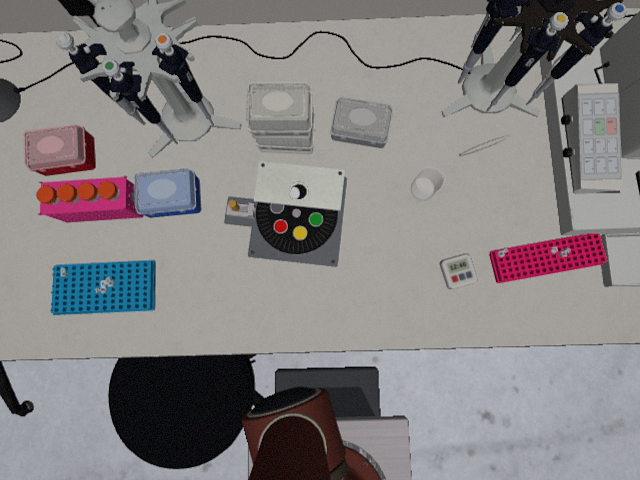

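View pics/scene0.png

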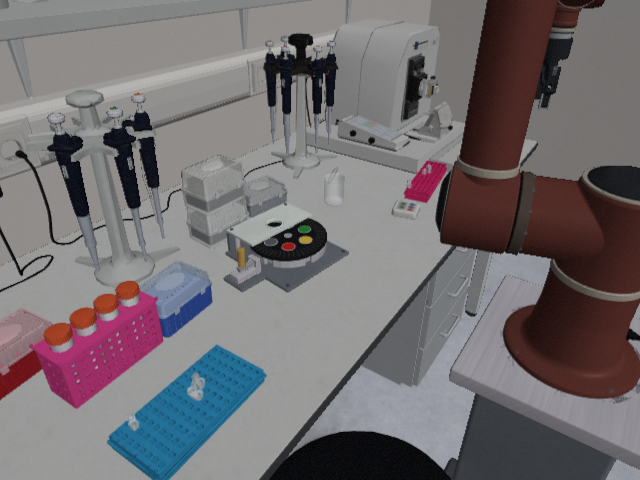

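Top view: the window is at about (297,191), the hub at (297,213), red at (280,226), yellow at (300,233), green at (316,219) and the knob at (234,205). The scene view agrees. Next I measure these precisely.

Run:
```python
from h import *
f=manip.grab_frame("top"); im=f["img"]; hsv=cv2.cvtColor(im,cv2.COLOR_BGR2HSV)
cv2.imwrite("pics/crop.png",cv2.resize(im[155:275,215:355],None,fx=5,fy=5,interpolation=cv2.INTER_CUBIC))
def blobs(m,name,z):
    n,l,s,c=cv2.connectedComponentsWithStats(m.astype(np.uint8))
    for i in range(1,n):
        if s[i,4]>15: 
            u,v=c[i]
            if 215<u<355 and 155<v<275: print(name,s[i,4],c[i].round(2),onz(f,u,v,z).round(4))
H,S,V=[hsv[...,i].astype(int) for i in range(3)]
b=(S>120)&(V>90)
blobs(b&((H<7)|(H>172)),"red",.05);blobs(b&(abs(H-28)<6),"yel",.05);blobs(b&(abs(H-60)<15),"grn",.05);blobs((S>100)&(V>70)&(abs(H-18)<6),"brass",.076)
# base, cover, window
g=cv2.cvtColor(im,cv2.COLOR_BGR2GRAY)
blobs((g>120)&(g<175)&(S<30)&(V<170),"hub?",.05)
cov=(g>195).astype(np.uint8); blobs(cov,"cover",.062)
cs,h=cv2.findContours(cov,cv2.RETR_CCOMP,cv2.CHAIN_APPROX_NONE)
for i,c in enumerate(cs):
    r=cv2.minAreaRect(c); 
    if cv2.contourArea(c)>25 and 240<r[0][0]<350 and 155<r[0][1]<275: print(h[0][i],r,onz(f,*r[0],.062).round(4),[onz(f,*p,.062)[:2].round(4) for p in cv2.boxPoints(r)])
```

```text
red 116 [280.4 225.8] [0.5368 0.0828 0.05  ]
yel 124 [299.69 232.4 ] [0.5219 0.0441 0.05  ]
grn 109 [315.45 219.02] [0.5484 0.0115 0.05  ]
brass 76 [233.34 204.86] [0.5771 0.1731 0.076 ]
hub? 175898 [320.02 220.99] [0.544  0.0024 0.05  ]
hub? 22 [293.86 188.77] [0.6131 0.0539 0.05  ]
hub? 17 [272.41 202.53] [0.5857 0.0983 0.05  ]
hub? 42 [296.1  212.74] [0.5627 0.0504 0.05  ]
```

View pics/crop.png

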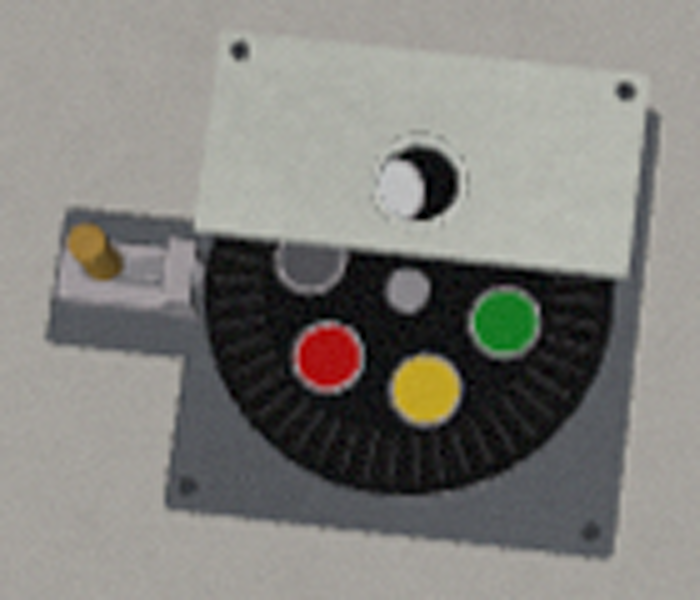

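The crop shows the window ring centred at crop (420,182), half filled by the white filter. The cover corners are at (221,32), (649,78), (628,278) and (196,232), the knob top at (88,240), and the base near corners at (168,507) and (612,556).

Run:
```python
from h import *
f=manip.grab_frame("top")
P=lambda c,z: onz(f,215-.4+c[0]/5,155-.4+c[1]/5,z)[:2]
w=P((420,182),.062);k=P((88,240),.076);hub=P((407,291),.05)
r,y,g=[onz(f,*p,.05)[:2] for p in((280.4,225.8),(299.69,232.4),(315.45,219.02))]
print("dist",np.linalg.norm(r-y),np.linalg.norm(y-g))
# circle, and best fit with r=42, 60deg: complex LSQ z_k=c+a e^{ik60}
z=np.array([complex(*p) for p in(r,y,g)]);A=np.c_[np.ones(3),np.exp(1j*np.pi/3*np.arange(3))]
(c,a),*_=np.linalg.lstsq(A,z,rcond=None);print("axis",c,"R",abs(a),"red ang",np.degrees(np.angle(a)),"hub",hub)
C=[P(p,.062) for p in((221,32),(649,78),(628,278),(196,232))]
cc=np.mean(C,0);ax=np.array([c.real,c.imag])
print("cover c",cc,[np.linalg.norm(C[i]-C[(i+1)%4]).round(4) for i in range(4)])
for n,d in(("cover edge near",C[3]-C[2]),("far",C[0]-C[1]),("side",None)):
    if d is not None: print(n,np.degrees(np.arctan2(d[1],d[0]))-90)
d=C[0]-C[3];print(np.degrees(np.arctan2(d[1],d[0])));d=C[1]-C[2];print(np.degrees(np.arctan2(d[1],d[0])))
for n,p in(("win",w),("knob",k),("cover",cc)):
    d=p-ax;print(n,p,np.linalg.norm(d),np.degrees(np.arctan2(d[1],d[0])))
```

```text
dist 0.041457945244780255 0.04194307529559092
axis (0.563122555075115+0.05056114980247266j) R 0.0416904117111662 red ang 129.140061855937 hub [0.56259213 0.05062644]
cover c [0.61629489 0.04227793] [np.float64(0.176), np.float64(0.0837), np.float64(0.175), np.float64(0.0845)]
cover edge near -8.227789622027927
far -8.508943905788698
-7.381307454888614
-8.06908281396679
win [0.6047103  0.04365046] 0.04215801385819992 -9.434709521651227
knob [0.58175631 0.17535697] 0.12617928604352513 81.50768272681086
cover [0.61629489 0.04227793] 0.05381365101991863 -8.854404002308437
```

Call:
move_arm([
  [2.42,-2.076,0,0,0,0,-1],
  [2.42,-2.076,0,0,0,0,-1],
  [2.42,-2.076,0,0,0,0,-1],
  [2.42,-2.076,0,0,0,0,-1],
  [2.42,-2.076,0,0,0,0,-1],
  [2.42,-2.076,0,0,0,0,-1],
  [2.42,-2.076,0,0,0,0,-1],
  [2.42,-2.076,0,0,0,0,-1],
  [2.42,-2.076,0,0,0,0,-1],
  [2.42,-2.076,0,0,0,0,-1],
  [2.42,-2.076,0,0,0,0,-1],
  [2.42,-2.076,0,0,0,0,-1],
  [2.42,-2.076,0,0,0,0,-1],
  [2.42,-2.076,0,0,0,0,-1],
  [2.42,-2.076,0,0,0,0,-1],
  [2.42,-2.076,0,0,0,0,-1],
  [2.42,-2.076,0,0,0,0,-1],
  [2.42,-2.076,0,0,0,0,-1],
  [2.42,-2.076,0,0,0,0,-1],
  [2.42,-2.076,0,0,0,0,-1],
])

```text
time: 1.87
tool_pos: [0.5278, -0.009, 0.2502]
tool_rot: [0.0, 0.981, 0.193, -0.0]
contact_force: [0.2, 0.1, 0.0]
gripper_width: 0.001
grasp_force: 0.0
```

Call:
move_arm([
  [0,0,0,0,0,-7,-1],
  [0,0,0,0,0,-7,-1],
  [0,0,0,0,0,-7,-1],
  [0,0,0,0,0,-7,-1],
  [0,0,0,0,0,-7,-1],
  [0,0,0,0,0,-7,-1],
  [0,0,0,0,0,-7,-1],
  [0,0,0,0,0,-7,-1],
  [0,0,0,0,0,-7,-1],
  [0,0,0,0,0,-7,-1],
  [0,0,0,0,0,-7,-1],
  [0,0,0,0,0,-7,-1],
  [0,0,0,0,0,-7,-1],
  [0,0,0,0,0,-7,-1],
  [0,0,0,0,0,-7,-1],
  [0,0,0,0,0,-7,-1],
])

```text
time: 3.2
tool_pos: [0.5272, -0.0106, 0.25]
tool_rot: [-0.0, 0.386, 0.923, -0.0]
contact_force: [-0.1, 0.1, 0.2]
gripper_width: 0.001
grasp_force: 0.0
```

Call:
move_arm([
  [0,0,0.8,0,0,-7,-1],
  [0,0,0.8,0,0,-7,-1],
  [0,0,0.8,0,0,-7,-1],
  [0,0,0.8,0,0,-7,-1],
  [0,0,0.8,0,0,-7,-1],
  [0,0,0.8,0,0,-7,-1],
  [0,0,0.8,0,0,-7,-1],
  [0,0,0.8,0,0,-7,-1],
  [0,0,0.8,0,0,-7,-1],
  [0,0,0.8,0,0,-7,-1],
  [0,0,0.8,0,0,-7,-1],
  [0,0,0.8,0,0,-7,-1],
  [0,0,0.8,0,0,-7,-1],
  [0,0,0.8,0,0,-7,-1],
  [0,0,0.8,0,0,-7,-1],
  [0,0,0,0,0,0,-1],
  [0,0,0,0,0,0,-1],
])

```text
time: 4.62
tool_pos: [0.5269, -0.0106, 0.1297]
tool_rot: [-0.001, -0.493, 0.87, 0.0]
contact_force: [-1.1, 0.7, 0.3]
gripper_width: -0.001
grasp_force: 0.0
```

Run:
```python
from h import *
f=manip.grab_frame("top");cv2.imwrite("pics/t2.png",f["img"][120:300,180:400]); s=manip.state()
for k in("time","tool_pos","tool_rot","joint_pos","contact_force","gripper_width"):print(k,np.round(s[k],4))
q=s["tool_rot"];print("az",np.degrees(2*np.arctan2(q[2],q[1]))%360)
```

```text
time 4.6667
tool_pos [ 0.5274 -0.0107  0.1304]
tool_rot [-0.     -0.4933  0.8699  0.    ]
joint_pos [-0.1613 -0.0746  1.9465  0.      1.2698 -2.7638]
contact_force [ 0.8347 -0.3094  0.2513]
gripper_width 0.0001
az 239.1098980361381
```

Call:
move_arm([
  [0,0,1.5,0,0,0,-1],
  [0,0,1.5,0,0,0,-1],
  [0,0,1.2,0,0,0,-1],
  [0,0,0.8,0,0,0,-1],
  [0,0,0.4,0,0,0,-1],
  [0,0,0.2,0,0,0,-1],
  [0,0,0,0,0,0,-1],
  [0,0,0,0,0,0,-1],
])

```text
time: 5.33
tool_pos: [0.5279, -0.0107, 0.0749]
tool_rot: [0.0, -0.494, 0.869, -0.0]
contact_force: [-0.0, -0.0, -0.7]
gripper_width: -0.003
grasp_force: 0.0
```

Call:
move_arm([
  [0,0,0.04,0,0,0,-1],
  [0,0,0.04,0,0,0,-1],
  [0,0,0,0,0,0,-1],
  [0,0,0,0,0,0,-1],
])

```text
time: 5.67
tool_pos: [0.5276, -0.0107, 0.0738]
tool_rot: [0.0, -0.495, 0.869, -0.0]
contact_force: [-0.7, -0.8, -0.7]
gripper_width: -0.002
grasp_force: 0.0
```

Call:
move_arm([
  [0,0,0.04,0,0,0,-1],
  [0,0,0.04,0,0,0,-1],
  [0,0,0,0,0,0,-1],
  [0,0,0,0,0,0,-1],
])

```text
time: 6.0
tool_pos: [0.5273, -0.0107, 0.0726]
tool_rot: [-0.0, -0.495, 0.869, 0.0]
contact_force: [-0.3, 0.5, 0.3]
gripper_width: -0.001
grasp_force: 0.0
```

Call:
move_arm([
  [0,0,0.04,0,0,0,-1],
  [0,0,0.04,0,0,0,-1],
  [0,0,0,0,0,0,-1],
  [0,0,0,0,0,0,-1],
])

```text
time: 6.33
tool_pos: [0.5275, -0.0107, 0.072]
tool_rot: [0.0, -0.495, 0.869, -0.0]
contact_force: [0.0, -0.3, 1.6]
gripper_width: 0.002
grasp_force: 0.4
```

Call:
move_arm([
  [0,0,0.025,0,0,0,-1],
  [0,0,0.025,0,0,0,-1],
  [0,0,0,0,0,0,-1],
  [0,0,0,0,0,0,-1],
])

```text
time: 6.67
tool_pos: [0.5275, -0.0108, 0.0716]
tool_rot: [-0.0, -0.495, 0.869, -0.0]
contact_force: [-1.4, -1.4, 3.0]
gripper_width: -0.003
grasp_force: 1.4
```

Call:
move_arm([
  [0,0,0.025,0,0,0,-1],
  [0,0,0.025,0,0,0,-1],
  [0,0,0,0,0,0,-1],
  [0,0,0,0,0,0,-1],
])

```text
time: 7.0
tool_pos: [0.5275, -0.0109, 0.0712]
tool_rot: [-0.0, -0.495, 0.869, -0.0]
contact_force: [-2.3, -1.7, 5.6]
gripper_width: 0.0
grasp_force: 2.4
```

Call:
move_arm([
  [0,0,0.03,0,0,0,-1],
  [0,0,0,0,0,0,-1],
  [-0.001,0.124,0,0,0,1,-1],
  [-0.004,0.247,0,0,0,2,-1],
  [-0.004,0.247,0,0,0,2,-1],
  [-0.004,0.247,0,0,0,2,-1],
  [-0.004,0.247,0,0,0,2,-1],
  [-0.004,0.247,0,0,0,2,-1],
])

```text
time: 7.67
tool_pos: [0.5176, -0.0025, 0.0712]
tool_rot: [0.002, -0.408, 0.913, -0.001]
contact_force: [1.2, -0.4, 3.1]
gripper_width: 0.0
grasp_force: 1.4
```

```bash
cat > st.py <<'E'
from h import *
s=manip.state();q=s["tool_rot"];a=np.array([.5628,.0505]);d=s["tool_pos"][:2]-a
F=s["contact_force"];th=np.arctan2(d[1],d[0])
print("t",s["time"],"z",s["tool_pos"][2],"az",np.degrees(2*np.arctan2(q[2],q[1]))%360,"r",np.hypot(*d),"ang",np.degrees(th)%360,"Frad,Ftan(ccw),Fz",F[:2]@[np.cos(th),np.sin(th)],F[:2]@[-np.sin(th),np.cos(th)],F[2])
f=manip.grab_frame("top");hsv=cv2.cvtColor(f["img"],cv2.COLOR_BGR2HSV);H,S,V=[hsv[...,i].astype(int) for i in range(3)]
b=(S>120)&(V>90);b[:160]=0;b[270:]=0;b[:,:250]=0;b[:,350:]=0
for n,m,o in(("red",(H<7)|(H>172),0),("yel",abs(H-28)<6,60),("grn",abs(H-60)<15,120),("blu",abs(H-112)<14,180)):
    k,l,t,c=cv2.connectedComponentsWithStats((b&m).astype(np.uint8))
    if k>1:
        i=1+t[1:,4].argmax();p=onz(f,*c[i],.05)[:2]-a
        if t[i,4]>15:print(n,t[i,4],"r",np.hypot(*p).round(4),"red stand angle",(np.degrees(np.arctan2(p[1],p[0]))+8.3-o)%360)
E
python3 st.py
```

```text
t 7.6667 z 0.07118641959902013 az 228.16893812411766 r 0.06969682910843 ang 229.5589855737046 Frad,Ftan(ccw),Fz -0.48968141236115453 1.1745243695375422 3.0669352473827862
red 1065 r 0.0619 red stand angle 311.5013274474203
yel 109 r 0.0414 red stand angle 134.9503298142086
```

Call:
move_arm([
  [0,0,0.02,0,0,0,-1],
  [0,0,0.02,0,0,0,-1],
  [0,0,0.01,0,0,0,-1],
  [0,0,0,0,0,0,-1],
  [0,0,0,0,0,0,-1],
])

```text
time: 8.13
tool_pos: [0.5171, -0.0026, 0.0705]
tool_rot: [0.001, -0.409, 0.913, -0.0]
contact_force: [1.5, -0.5, 4.4]
gripper_width: 0.004
grasp_force: 2.3
```

Call:
move_arm([
  [0,0,0.02,0,0,0,-1],
  [0,0,0.02,0,0,0,-1],
  [0,0,0,0,0,0,-1],
  [0,0,0,0,0,0,-1],
])

```text
time: 8.47
tool_pos: [0.5171, -0.0026, 0.0702]
tool_rot: [0.001, -0.409, 0.913, -0.0]
contact_force: [2.2, 0.5, 5.5]
gripper_width: 0.004
grasp_force: 2.9
```

Call:
move_arm([
  [0,0,0.02,0,0,0,-1],
  [0,0,0.02,0,0,0,-1],
  [0,0,0,0,0,0,-1],
  [0,0,0,0,0,0,-1],
])

```text
time: 8.8
tool_pos: [0.5171, -0.0027, 0.0701]
tool_rot: [0.001, -0.409, 0.913, -0.0]
contact_force: [0.9, 0.4, 6.1]
gripper_width: 0.002
grasp_force: 3.4
```

Call:
move_arm([
  [0,0,0.02,0,0,0,-1],
  [0,0,0.02,0,0,0,-1],
  [0,0,0.02,0,0,0,-1],
  [0,0,0,0,0,0,-1],
  [0,0,0,0,0,0,-1],
])

```text
time: 9.22
tool_pos: [0.5172, -0.0029, 0.0697]
tool_rot: [0.001, -0.409, 0.913, -0.0]
contact_force: [1.0, 0.9, 8.2]
gripper_width: 0.001
grasp_force: 4.2
```

Call:
move_arm([
  [0,0,0.02,0,0,0,-1],
  [-0.001,0.124,0,0,0,1,-1],
  [-0.001,0.124,0,0,0,1,-1],
  [-0.004,0.247,0,0,0,2,-1],
  [-0.004,0.247,0,0,0,2,-1],
  [-0.004,0.247,0,0,0,2,-1],
  [-0.004,0.247,0,0,0,2,-1],
])

```text
time: 9.8
tool_pos: [0.509, 0.0055, 0.0698]
tool_rot: [0.001, -0.327, 0.945, -0.001]
contact_force: [1.8, -1.6, 8.4]
gripper_width: -0.001
grasp_force: 4.2
```

```bash
python3 st.py
```

```text
t 9.8 z 0.06981382314737875 az 218.19579060158156 r 0.07009333220184998 ang 219.92651385946542 Frad,Ftan(ccw),Fz -0.3701903172387564 2.414310766620054 8.418107518704396
red 1614 r 0.0377 red stand angle 288.3437428936695
yel 55 r 0.0454 red stand angle 122.49160543629031
```

Call:
move_arm([
  [-0.007,0.305,0,0,0,2.5,-1],
  [-0.007,0.305,0,0,0,2.5,-1],
  [-0.007,0.305,0,0,0,2.5,-1],
  [-0.007,0.305,0,0,0,2.5,-1],
  [-0.007,0.305,0,0,0,2.5,-1],
  [-0.007,0.305,0,0,0,2.5,-1],
  [-0.007,0.305,0,0,0,2.5,-1],
  [-0.007,0.305,0,0,0,2.5,-1],
  [-0.007,0.305,0,0,0,2.5,-1],
  [-0.007,0.305,0,0,0,2.5,-1],
  [-0.007,0.305,0,0,0,2.5,-1],
  [-0.007,0.305,0,0,0,2.5,-1],
])

```text
time: 10.85
tool_pos: [0.4937, 0.0387, 0.0694]
tool_rot: [-0.0, -0.071, 0.997, -0.001]
contact_force: [-1.3, -3.0, 9.3]
gripper_width: -0.001
grasp_force: 5.2
```

```bash
python3 st.py
python3 - <<'E'
from h import *
f=manip.grab_frame("scene");cv2.imwrite("pics/s3.png",cv2.resize(f["img"][180:300,200:380],None,fx=4,fy=4,interpolation=2))
E
```

```text
t 10.85 z 0.06943855230158008 az 188.17775696216862 r 0.07006065487404835 ang 189.6714688359561 Frad,Ftan(ccw),Fz 1.7995054994679849 2.6955848326993617 9.25107907346112
red 1488 r 0.0209 red stand angle 152.52514319243323
```

View pics/s3.png

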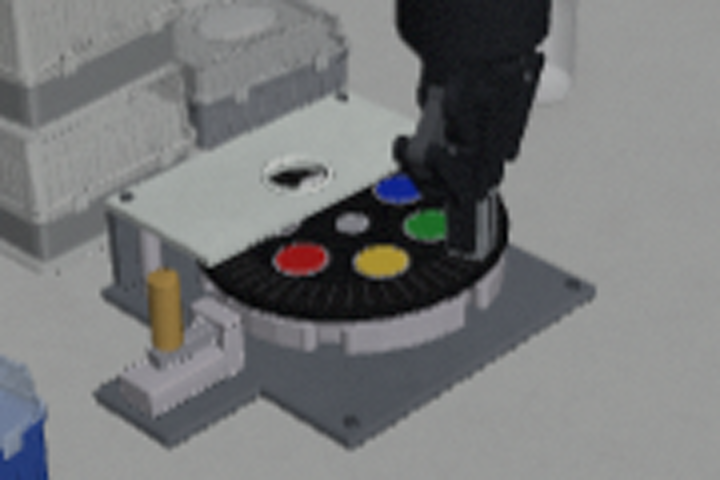

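The scene crop shows the closed fingertip on the track near green, with red at crop (300,258), so the wheel is following. I continue the stroke.

Call:
move_arm([
  [-0.007,0.305,0,0,0,2.5,-1],
  [-0.007,0.305,0,0,0,2.5,-1],
  [-0.007,0.305,0,0,0,2.5,-1],
  [-0.007,0.305,0,0,0,2.5,-1],
  [-0.007,0.305,0,0,0,2.5,-1],
  [-0.007,0.305,0,0,0,2.5,-1],
  [-0.007,0.305,0,0,0,2.5,-1],
  [-0.007,0.305,0,0,0,2.5,-1],
  [-0.007,0.305,0,0,0,2.5,-1],
  [-0.007,0.305,0,0,0,2.5,-1],
  [-0.007,0.305,0,0,0,2.5,-1],
  [-0.007,0.305,0,0,0,2.5,-1],
])

```text
time: 11.95
tool_pos: [0.4973, 0.0751, 0.0692]
tool_rot: [-0.001, 0.189, 0.982, -0.001]
contact_force: [-2.9, -2.2, 11.3]
gripper_width: -0.005
grasp_force: 5.8
```

```bash
python3 - <<'E'
s=open('st.py').read().replace('grab_frame("top")','grab_frame("scene")').replace('b[:160]=0;b[270:]=0;b[:,:250]=0;b[:,350:]=0','b[:200]=0;b[275:]=0;b[:,:245]=0;b[:,335:]=0')
open('st2.py','w').write(s)
E
python3 st2.py
```

```text
t 11.95 z 0.06916803758281873 az 158.17163967038056 r 0.06993656487565456 ang 159.3862847679435 Frad,Ftan(ccw),Fz 1.9646691531050657 3.104626485151543 11.3249853074883
red 54 r 0.0425 red stand angle 74.6739491628781
yel 72 r 0.0422 red stand angle 67.72207543844601
```

Call:
move_arm([
  [-0.007,0.305,-0.02,0,0,2.5,-1],
  [-0.007,0.305,-0.02,0,0,2.5,-1],
  [-0.007,0.305,-0.01,0,0,2.5,-1],
  [-0.007,0.305,0,0,0,2.5,-1],
  [-0.007,0.305,0,0,0,2.5,-1],
  [-0.007,0.305,0,0,0,2.5,-1],
  [-0.007,0.305,0,0,0,2.5,-1],
  [-0.007,0.305,0,0,0,2.5,-1],
  [-0.007,0.305,0,0,0,2.5,-1],
  [-0.007,0.305,0,0,0,2.5,-1],
  [-0.007,0.305,0,0,0,2.5,-1],
  [-0.007,0.305,0,0,0,2.5,-1],
])

```text
time: 13.0
tool_pos: [0.5188, 0.1045, 0.0694]
tool_rot: [-0.001, 0.437, 0.899, -0.001]
contact_force: [-4.1, -0.5, 11.4]
gripper_width: -0.002
grasp_force: 5.2
```

```bash
python3 st2.py
```

```text
t 13.0 z 0.06938861581781522 az 128.16340598725026 r 0.06960487171150909 ang 129.17554929706444 Frad,Ftan(ccw),Fz 2.211029167697449 3.445708065719082 11.372475920448995
yel 65 r 0.0414 red stand angle 36.80736610170493
grn 22 r 0.0429 red stand angle 45.80973627650218
blu 54 r 0.0434 red stand angle 36.61541285888029
```

Call:
move_arm([
  [-0.007,0.305,-0.02,0,0,2.5,-1],
  [-0.007,0.305,-0.02,0,0,2.5,-1],
  [-0.007,0.305,-0.02,0,0,2.5,-1],
  [-0.007,0.305,0,0,0,2.5,-1],
  [-0.007,0.305,0,0,0,2.5,-1],
  [-0.007,0.305,0,0,0,2.5,-1],
  [-0.007,0.305,0,0,0,2.5,-1],
  [-0.007,0.305,0,0,0,2.5,-1],
  [-0.007,0.305,0,0,0,2.5,-1],
  [-0.007,0.305,0,0,0,2.5,-1],
  [-0.004,0.247,0,0,0,2,-1],
  [0,0,0,0,0,0,-1],
])

```text
time: 14.05
tool_pos: [0.5488, 0.1183, 0.0698]
tool_rot: [-0.001, 0.635, 0.773, -0.001]
contact_force: [-2.5, -0.6, 7.9]
gripper_width: 0.002
grasp_force: 4.2
```

```bash
python3 st2.py
python3 - <<'E'
from h import *
f=manip.grab_frame("scene");cv2.imwrite("pics/s4.png",cv2.resize(f["img"][160:300,200:380],None,fx=4,fy=4,interpolation=2))
E
```

```text
t 14.05 z 0.06982904903248031 az 101.2157864574829 r 0.06922114561828412 ang 101.66451034212298 Frad,Ftan(ccw),Fz -0.10641018767482335 2.586571108971852 7.94064569776232
grn 51 r 0.0401 red stand angle 9.57947222064658
blu 63 r 0.0418 red stand angle 10.98841035465773
```

View pics/s4.png

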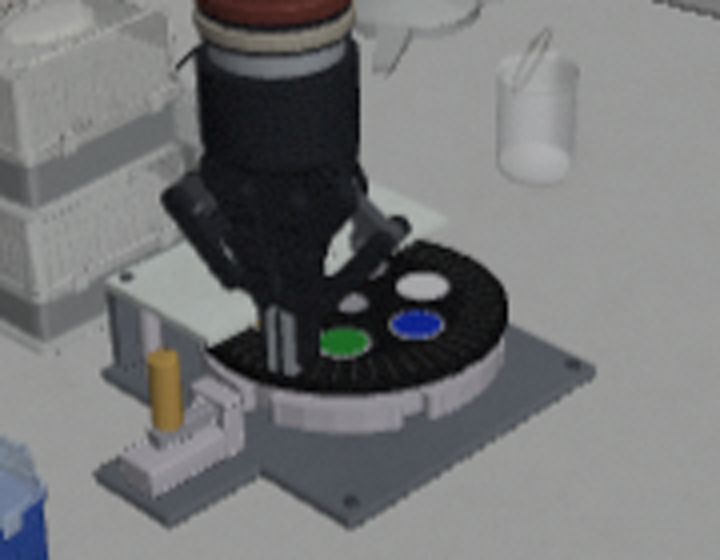

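Crop shows the fingertip on the track near the bolt side, green at (342,342), blue at (416,324). Blue gives red at about 11° from the window. Finger clears the cover for the remaining arc.

Call:
move_arm([
  [-0.004,0.247,0,0,0,2,-1],
  [-0.004,0.247,0,0,0,2,-1],
  [-0.004,0.247,0,0,0,2,-1],
  [-0.004,0.247,0,0,0,2,-1],
  [-0.004,0.247,0,0,0,2,-1],
  [-0.001,0.124,0,0,0,1,-1],
  [0,0,0,0,0,0,-1],
  [0,0,0,0,0,0,-1],
])

```text
time: 14.82
tool_pos: [0.5621, 0.1197, 0.0698]
tool_rot: [-0.001, 0.705, 0.709, -0.001]
contact_force: [-1.8, 1.3, 8.5]
gripper_width: -0.003
grasp_force: 4.1
```

```bash
python3 st2.py
```

```text
t 14.8167 z 0.06978015282146545 az 90.27780943999059 r 0.06915367327453106 ang 90.57740928976196 Frad,Ftan(ccw),Fz 1.3160120470950505 1.8143789681414442 8.531289407045808
grn 55 r 0.0408 red stand angle 358.14985554647717
blu 67 r 0.0415 red stand angle 0.07839740197883316
```

Call:
move_arm([
  [0,0,-0.5,0,0,0,-1],
  [0,0,-1.5,0,0,0,-1],
  [0,0,-2,0,0,0,-1],
  [0,0,-2,0,0,0,-1],
  [2.9,0.8,0,0,0,4.3,-1],
  [2.95,0.59,0,0,0,4.3,-1],
  [2.95,0.4,0,0,0,0,-1],
  [0,0,0,0,0,0,-1],
  [0,0,0,0,0,0,-1],
  [0,0,0,0,0,0,-1],
])

```text
time: 15.7
tool_pos: [0.5856, 0.2058, 0.128]
tool_rot: [-0.001, 0.756, 0.654, -0.002]
contact_force: [0.0, -0.5, -0.2]
gripper_width: -0.002
grasp_force: 0.0
```

```bash
python3 st2.py
python3 - <<'E'
from h import *
s=manip.state();print(s["tool_pos"],s["contact_force"])
a=manip.grab_frame("top")["img"][140:290,190:360];b=manip.grab_frame("scene")["img"][160:300,200:380]
cv2.imwrite("pics/c5.png",np.hstack([cv2.resize(a,(400,353),interpolation=2),cv2.resize(b,(400,353),interpolation=2)]))
E
```

```text
t 15.7 z 0.1280267492420119 az 81.70624738215628 r 0.15692236130612586 ang 81.63633681838918 Frad,Ftan(ccw),Fz -0.5136992229949595 -0.12502031553941712 -0.1536051981375959
yel 19 r 0.0382 red stand angle 5.875787732641044
grn 52 r 0.039 red stand angle 357.7553122941159
blu 65 r 0.0406 red stand angle 0.8949923983364272
[0.58581701 0.2054181  0.12831095] [-0.74334798  0.43130365 -0.27483415]
```

View pics/c5.png

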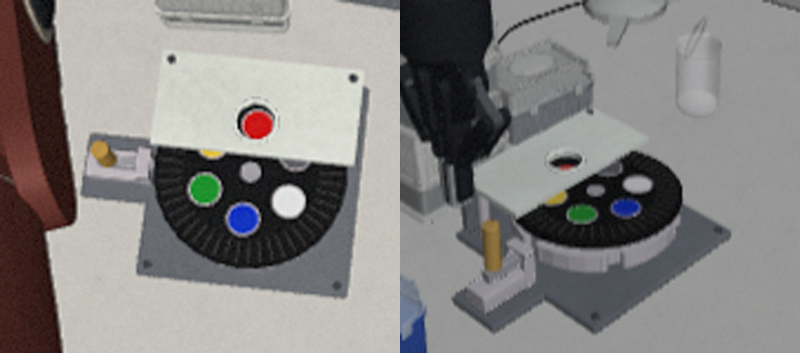

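The left crop shows red filling the window at (257,124), with the small offset due to parallax. The bolt is still withdrawn with its knob at (102,153), and the fingers stand outside it. I descend and push.

Call:
move_arm([
  [0,0,1.5,0,0,0,-1],
  [0,0,1.5,0,0,0,-1],
  [0,0,1.4,0,0,0,-1],
  [0,0,1,0,0,0,-1],
  [-0.3,0,0,0,0,0,-1],
  [-0.3,0,0,0,0,0,-1],
  [0,0,0,0,0,0,-1],
  [0,0,0,0,0,0,-1],
])

```text
time: 16.52
tool_pos: [0.5868, 0.2001, 0.0768]
tool_rot: [0.0, 0.757, 0.654, 0.001]
contact_force: [0.4, -0.8, 0.0]
gripper_width: 0.002
grasp_force: 0.0
```

Call:
move_arm([
  [-0.1,0,0,0,0,0,-1],
  [-0.1,0,0,0,0,0,-1],
  [-0.1,0,0,0,0,0,-1],
  [-0.1,0,0,0,0,0,-1],
  [-0.1,0,0,0,0,0,-1],
  [0,0,0,0,0,0,-1],
])

```text
time: 17.02
tool_pos: [0.5852, 0.1952, 0.0756]
tool_rot: [0.0, 0.757, 0.654, -0.0]
contact_force: [-0.2, -0.1, 0.0]
gripper_width: 0.003
grasp_force: 0.0
```

Call:
move_arm([
  [-0.1,0,0,0,0,0,-1],
  [-0.1,0,0,0,0,0,-1],
  [-0.1,0,0,0,0,0,-1],
  [0,0,0,0,0,0,-1],
])

```text
time: 17.35
tool_pos: [0.5849, 0.1926, 0.0757]
tool_rot: [-0.0, 0.757, 0.654, 0.0]
contact_force: [0.1, 2.1, -0.1]
gripper_width: -0.0
grasp_force: 1.2
```

Call:
move_arm([
  [-0.1,0,0,0,0,0,-1],
  [-0.1,0,0,0,0,0,-1],
  [-0.1,0,0,0,0,0,-1],
  [-0.1,0,0,0,0,0,-1],
  [0,0,0,0,0,0,-1],
])

```text
time: 17.77
tool_pos: [0.5842, 0.1882, 0.0756]
tool_rot: [0.0, 0.757, 0.654, -0.0]
contact_force: [0.5, 1.3, 0.4]
gripper_width: -0.001
grasp_force: 1.0
```

Call:
move_arm([
  [-0.1,0,0,0,0,0,-1],
  [-0.1,0,0,0,0,0,-1],
  [0,0,0,0,0,0,-1],
])

```text
time: 18.02
tool_pos: [0.584, 0.1862, 0.0756]
tool_rot: [0.0, 0.757, 0.654, -0.0]
contact_force: [-0.5, 2.7, -0.2]
gripper_width: 0.002
grasp_force: 1.0
```

Call:
move_arm([
  [-0.1,0,0,0,0,0,-1],
  [-0.1,0,0,0,0,0,-1],
  [0,0,0,0,0,0,-1],
])

```text
time: 18.27
tool_pos: [0.5838, 0.1846, 0.0756]
tool_rot: [-0.0, 0.757, 0.654, 0.0]
contact_force: [1.5, 3.5, -0.7]
gripper_width: -0.002
grasp_force: 1.9
```

Call:
move_arm([
  [-0.1,0,0,0,0,0,-1],
  [-0.1,0,0,0,0,0,-1],
  [0,0,0,0,0,0,-1],
])

```text
time: 18.52
tool_pos: [0.5834, 0.1827, 0.0756]
tool_rot: [-0.0, 0.757, 0.654, 0.0]
contact_force: [0.5, 3.8, -0.9]
gripper_width: -0.001
grasp_force: 2.2
```

Call:
move_arm([
  [-0.1,0,0,0,0,0,-1],
  [-0.1,0,0,0,0,0,-1],
  [0,0,0,0,0,0,-1],
])

```text
time: 18.77
tool_pos: [0.5834, 0.1821, 0.0758]
tool_rot: [-0.001, 0.757, 0.654, 0.002]
contact_force: [0.8, 9.9, -1.9]
gripper_width: 0.002
grasp_force: 4.9
```

Call:
move_arm([
  [-0.1,0,0,0,0,0,-1],
  [0,0,0,0,0,0,-1],
])

```text
time: 18.93
tool_pos: [0.5834, 0.182, 0.0758]
tool_rot: [-0.002, 0.757, 0.654, 0.003]
contact_force: [2.5, 11.9, -2.1]
gripper_width: 0.001
grasp_force: 6.4
```

Call:
move_arm([
  [0.5,0,0,0,0,0,-1],
  [1,0,0,0,0,0,-1],
  [0,0,-1.5,0,0,0,-1],
  [0,0,-2,0,0,0,-1],
  [0,0,-2,0,0,0,-1],
  [0,0,-2,0,0,0,-1],
  [0,0,-2,0,0,0,-1],
  [0,0,0,0,0,0,-1],
  [0,0,0,0,0,0,-1],
])

```text
time: 19.68
tool_pos: [0.586, 0.1943, 0.172]
tool_rot: [0.001, 0.757, 0.654, 0.001]
contact_force: [-0.4, 0.0, -0.9]
gripper_width: 0.003
grasp_force: 0.0
```

```bash
python3 st2.py
python3 - <<'E'
from h import *
f=manip.grab_frame("top");a=f["img"];b=manip.grab_frame("scene")["img"][160:300,200:380]
hsv=cv2.cvtColor(a,cv2.COLOR_BGR2HSV);H,S,V=[hsv[...,i].astype(int) for i in range(3)]
m=((S>100)&(V>70)&(abs(H-18)<6)).astype(np.uint8)
n,l,s,c=cv2.connectedComponentsWithStats(m)
for i in range(1,n):
    if s[i,4]>15 and 215<c[i][0]<275 and 180<c[i][1]<230: print("brass",s[i,4],c[i],onz(f,*c[i],.076))
A=np.array([.5628,.0505]);O=np.array([complex(0.5628,.0505)])
m=(S>120)&(V>90)
pts=[]
for nm,mm,k in(("grn",abs(H-60)<15,2),("blu",abs(H-112)<14,3)):
    q=(m&mm).astype(np.uint8);q[:165]=0;q[265:]=0;q[:,:250]=0;q[:,350:]=0
    n,l,s,c=cv2.connectedComponentsWithStats(q);i=1+s[1:,4].argmax();p=onz(f,*c[i],.05)[:2]-A
    print(nm,s[i,4],np.hypot(*p),(np.degrees(np.arctan2(p[1],p[0]))+8.3-60*k)%360)
cv2.imwrite("pics/c6.png",np.hstack([cv2.resize(a[140:290,190:360],(400,353),interpolation=2),cv2.resize(b,(400,353),interpolation=2)]))
E
```

```text
t 19.6833 z 0.1720011362444287 az 81.67561187907215 r 0.14565627334993517 ang 80.8286717389859 Frad,Ftan(ccw),Fz -0.017080152766488714 0.4159440520545714 -0.9267860760627792
yel 20 r 0.0387 red stand angle 6.052167677804249
grn 54 r 0.0393 red stand angle 358.13681748119984
blu 65 r 0.041 red stand angle 1.382089080703878
brass 75 [239.25333333 205.56      ] [0.57523031 0.16131522 0.076     ]
grn 108 0.04213141865546326 357.3355393181059
blu 119 0.041659614329391734 358.571869936431
```

View pics/c6.png

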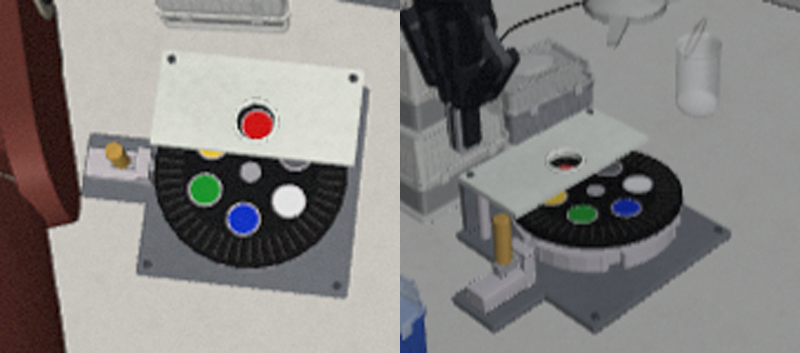

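Run:
```python
from h import *
k=np.array([.5813,.1772]);u=np.array([-.1444,-.9895])
def cen(im,n):
    hsv=cv2.cvtColor(im,cv2.COLOR_BGR2HSV).astype(float);H,S,V=[hsv[...,i] for i in range(3)]
    m=((abs(H-18)<8)&(S>80)&(V>50)).astype(np.uint8)
    x0,x1,y0,y1=(220,255,190,220) if n=="top" else (225,260,235,280)
    q=np.zeros_like(m);q[y0:y1,x0:x1]=m[y0:y1,x0:x1]
    _,l,s,c=cv2.connectedComponentsWithStats(q);i=1+s[1:,4].argmax();return c[i],s[i]
for n in("top","scene"):
    f=manip.grab_frame(n);a,sa=cen(cv2.imread(f"pics/{n}0.png"),n);b,sb=cen(f["img"],n)
    for z in(.056,.066):
        p0=proj(f,[*k,z]);p1=proj(f,[*(k+u*.013),z]);d=p1-p0
        print(n,z,a.round(2),b.round(2),sa,sb,"travel mm",13*((b-a)@d)/(d@d),"expected px",d.round(2), "obs",(b-a).round(2))
```

```text
top 0.056 [233.38 204.83] [239.26 205.49] [229 200  10  11  77] [235 200  10  12  78] travel mm 12.103018707181649 expected px [6.32 0.68] obs [5.88 0.66]
top 0.066 [233.38 204.83] [239.26 205.49] [229 200  10  11  77] [235 200  10  12  78] travel mm 11.97231281930619 expected px [6.39 0.69] obs [5.88 0.66]
scene 0.056 [240.99 257.06] [245.69 254.24] [237 247   9  21 155] [242 245   9  20 150] travel mm 12.276431432529794 expected px [ 5.14 -2.69] obs [ 4.7  -2.82]
scene 0.066 [240.99 257.06] [245.69 254.24] [237 247   9  21 155] [242 245   9  20 150] travel mm 12.234747937634449 expected px [ 5.17 -2.67] obs [ 4.7  -2.82]
```

Both views put the travel at about 12.1 mm, possibly just short of 13 mm, so I push gently again to check for the hard stop.

Call:
move_arm([
  [0,0,2,0,0,0,-1],
  [0,0,2,0,0,0,-1],
  [0,0,2,0,0,0,-1],
  [0,0,2,0,0,0,-1],
  [0,0,1.9,0,0,0,-1],
  [0,0,0,0,0,0,-1],
  [-0.3,0,0,0,0,0,-1],
  [-0.3,0,0,0,0,0,-1],
  [-0.3,0,0,0,0,0,-1],
  [0,0,0,0,0,0,-1],
  [0,0,0,0,0,0,-1],
  [0,0,0,0,0,0,-1],
])

```text
time: 20.93
tool_pos: [0.5844, 0.1855, 0.0726]
tool_rot: [0.0, 0.757, 0.654, 0.001]
contact_force: [-0.7, 0.6, 1.3]
gripper_width: 0.001
grasp_force: 0.0
```

Call:
move_arm([
  [-0.1,0,0,0,0,0,-1],
  [-0.1,0,0,0,0,0,-1],
  [-0.1,0,0,0,0,0,-1],
  [0,0,0,0,0,0,-1],
  [0,0,0,0,0,0,-1],
])

```text
time: 21.35
tool_pos: [0.5834, 0.1825, 0.0716]
tool_rot: [-0.0, 0.757, 0.654, 0.0]
contact_force: [-0.1, 0.7, -0.3]
gripper_width: 0.003
grasp_force: 0.1
```

Call:
move_arm([
  [-0.1,0,0,0,0,0,-1],
  [-0.1,0,0,0,0,0,-1],
  [0,0,0,0,0,0,-1],
  [0,0,0,0,0,0,-1],
])

```text
time: 21.68
tool_pos: [0.5834, 0.1822, 0.0717]
tool_rot: [-0.001, 0.757, 0.654, 0.002]
contact_force: [1.1, 7.0, -2.0]
gripper_width: 0.003
grasp_force: 3.5
```

Call:
move_arm([
  [-0.1,0,0,0,0,0,-1],
  [0,0,0,0,0,0,-1],
  [0,0,0,0,0,0,-1],
])

```text
time: 21.93
tool_pos: [0.5833, 0.1821, 0.0718]
tool_rot: [-0.002, 0.757, 0.654, 0.003]
contact_force: [1.5, 9.3, -1.7]
gripper_width: 0.0
grasp_force: 5.0
```

Call:
move_arm([
  [-0.1,0,0,0,0,0,-1],
  [-0.05,0,0,0,0,0,-1],
  [0,0,0,0,0,0,-1],
  [0,0,0,0,0,0,-1],
])

```text
time: 22.27
tool_pos: [0.5833, 0.182, 0.0719]
tool_rot: [-0.002, 0.757, 0.654, 0.004]
contact_force: [2.9, 14.4, -4.6]
gripper_width: -0.002
grasp_force: 7.3
```

Run:
```python
from h import *
f=manip.grab_frame("wrist");cv2.imwrite("pics/w7.png",f["img"]);print(manip.state()["tool_pos"],manip.state()["contact_force"],f["mtx"])
```

```text
[0.58335094 0.18199434 0.07188665] [ 2.62508026 14.69981989 -3.35953008] [[371.64829954   0.         317.88659801]
 [  0.         371.64829954 240.18177534]
 [  0.           0.           1.        ]]
```

View pics/w7.png

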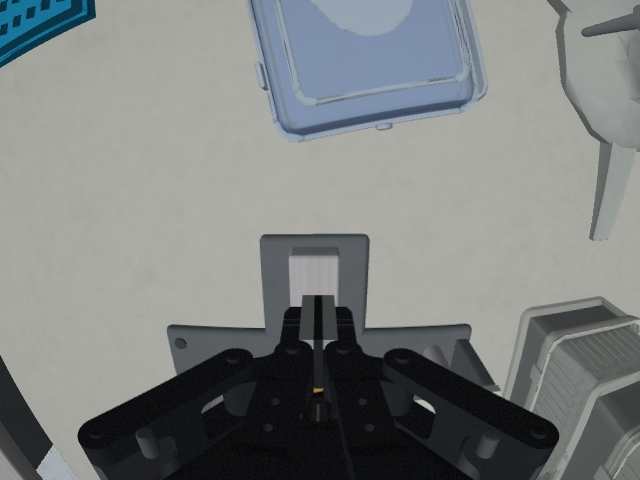

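The wrist view shows the pad against the brass knob at (318,390). The tool holds at y=0.182 from 7 to 14.7 N, which indicates the hard stop. I retreat.

Call:
move_arm([
  [0.5,0,0,0,0,0,-1],
  [1,0,0,0,0,0,-1],
  [0.3,0,0,0,0,0,-1],
  [0,0,-1.5,0,0,0,-1],
  [0,0,-2.5,0,0,0,-1],
  [0,0,-3,0,0,0,-1],
  [0,0,-3,0,0,0,-1],
  [0,0,-3,0,0,0,-1],
  [0,0,0,0,0,0,-1],
  [0,0,0,0,0,0,-1],
  [0,0,0,0,0,0,-1],
])

```text
time: 23.23
tool_pos: [0.585, 0.1957, 0.201]
tool_rot: [-0.0, 0.757, 0.654, -0.0]
contact_force: [0.7, -0.0, -0.6]
gripper_width: 0.004
grasp_force: 0.0
```

```bash
python3 st2.py
python3 - <<'E'
from h import *
f=manip.grab_frame("top");im=f["img"];hsv=cv2.cvtColor(im,cv2.COLOR_BGR2HSV).astype(int);H,S,V=[hsv[...,i] for i in range(3)]
# where a centred red filter (z .05) seen through the window (z .062) should lie
a=np.array([.5628,.0505])
red=((S>120)&(V>90)&((H<7)|(H>172))).astype(np.uint8);q=np.zeros_like(red);q[175:210,280:320]=red[175:210,280:320]
_,l,s,c=cv2.connectedComponentsWithStats(q);i=1+s[1:,4].argmax()
for y in(-7.6,-8.3,-9):
    t=np.radians(y);X=a+.042*np.array([np.cos(t),np.sin(t)]);print(y,"expected red",proj(f,[*X,.05]),"win",proj(f,[*X,.062]),"seen",c[i],s[i,4])
E
```

```text
t 23.2333 z 0.20097778285657505 az 81.67207403692173 r 0.1468654642446621 ang 81.28750861674241 Frad,Ftan(ccw),Fz 0.056607199698072985 -0.681226327970712 -0.5932122672814062
yel 20 r 0.0387 red stand angle 6.052167677804249
grn 54 r 0.0393 red stand angle 358.13681748119984
blu 63 r 0.0408 red stand angle 1.212758879768387
-7.6 expected red [298.31076777 192.73511897] win [297.96281073 191.15618952] seen [298.99122807 192.78070175] 114
-8.3 expected red [298.55969713 192.76013464] win [298.21500373 191.18149742] seen [298.99122807 192.78070175] 114
-9 expected red [298.80826775 192.78810557] win [298.46683306 191.20979769] seen [298.99122807 192.78070175] 114
```

Red is seen within about 0.5 px of where a centred filter should appear, and the bolt is at its stop. The robot is clear, so I hand in.

```bash
python3 -c "
from plant import manip
print(manip.job_done())"
```

```text
the job is handed in; nothing more can be done
None
```

The job is handed in at about 23 s: red shows centred in the window to about 0.5 px and the robot is clear. The bolt is against a dead stop I take as fully home, though the cameras put its travel at about 12.1 mm rather than 13 mm. The highest forces I read were about 12 N from the finger on the wheel and 14.7 N at the knob.

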